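Post the old recorder drive through the drop-cabinet slot

ROBOT

A 6-joint arm with a two-finger parallel gripper is mounted at the origin on the work surface. World frame = base frame: x ahead of the robot, y to its left, z up, the work surface at z = 0. Lengths are in m, angles in rad, forces in N, time in s.
With the tool pointing down it reaches from about 0.35 to 0.775 m from the base axis. Payload 7.3 kg.
Tool frame: the origin (TCP) lies at the very end of the fingers, on their centre line; the grasp point (between the pads) lies 19 mm behind it (robot.pinch_z is the distance from the TCP to the grasp point, in m); z points along the fingers, y is the line along which they close (so a half turn about z gives the same grasp; the last joint's range is limited). The gripper opens to 92 mm and grips with 3 to 60 N. Pads are 19 mm wide; open, the fingers measure 130 mm over their backs; the gripper's body (75 mm by 190 mm) begins 47 mm behind the grasp point.
Start: joints at [-1.479, 0.342, 1.524, -0, 1.275, -0.146], TCP at [0.124, -0.51, 0.206] pointing down, gripper open.
Joint ranges: [-2.53, 2.53], [-0.77, 2.02], [0.04, 2.7], [-1, 4.14], [0.28, 2.66], [-3.11, 3.11]. Speed limits (rad/s): [2.57, 2.57, 3.14, 3.14, 3.14, 3.14].

INTERFACE

Orientations are given as [roll, pitch, yaw] about the fixed x, y, z axes, in that order (R = Rz(yaw) Ry(pitch) Rx(roll)).
In Python, from cell import robot gives the robot as it stands.
- The arm moves only by the tool move_arm, never from a script. Its argument "motion" is a list of rows, each a list of 6 numbers: the shift along the tool's x, y, z in units of 0.1 m (1.0 is 0.1 m), then the turn, a rotation vector about the tool's x, y, z in units of pi rad (1.0 is pi rad). In form: [[dx, dy, dz, rx, ry, rz], ...]. A call has 1 to 12 rows; each row is the pose to reach, as a shift and turn from the pose commanded when the call began, along the tool's axes at that moment, turning the shorter way round; what a row does not reach only later rows make up. A row lasts 1/8 s, in which the tool goes at most 62.5 mm and 10.7 degrees, less where a joint would pass 70% of its speed; a pose out of reach is approached as far as the arm can. A call with a number of a shift or a turn outside -1 to 1 is refused whole. A call with a gripper value outside its range is refused whole. "fingers" is the opening, from -1 (shut) to 1 (fully open), set as the call begins (left out, the last holds). The fingers move at their own pace and stop on an object; "newtons" is the grip in N (left out, the last holds). Time passes only in rows, so rows that repeat a pose let the fingers close. It gives the time, the measured TCP pose, the force, the opening and the grip force at its end, in the units of the state.
- robot.observe(): the state, without advancing time (a new reading comes with each control period).
- robot.read_camera(name): name is "side" or "top"; returns a dict with "image" (400x640x3 uint8, red, green, blue), "range_z" (400x640 float32, m along the optical axis (not along the pixel's ray), 0 where there is no reading), "vfov" (degrees; the focal length in pixels is half the picture's height over the tangent of half this angle, whatever the lens; pixels are square), "cx", "cy" (the principal point, pixels), "extrinsics" (4x4, takes a point from camera to world coordinates). Camera axes: x right, y up, looking along -z (the intrinsics and any distortion apply to the point x, -y, -z); pixel columns grow to the right and rows downward; lengths in m; the calibration is good to about 2 mm. A picture is of the moment at which its call begins.
- robot.hand_in(): hands the job in; it is judged then, once.
The state is a dict: "time": time; "qpos": joint angles; "qvel": joint speeds; "joint_efforts": joint torques, N m; "tool_pos": TCP position; "tool_rot": TCP orientation; "contact_force": force on the tool from outside, world axes, zero at the start; "torque": the same for the moment, N m; "opening": finger opening in m; "grip_force": force on a finger pad.
Only numpy, scipy, OpenCV 4.12 (cv2) and the standard library are available. Lean on these libraries where they do the work, as an engineer would, in place of code of your own. Each camera call takes 0.05 s, during which the arm holds its last target. There are 200 camera calls.

TASK

Put the old portable hard drive that was left on top of the locked drop cabinet down through the slot in the cabinet's top. It only goes in edge-on: turn it so that a long side faces the slot squarely, push it over the lip until its middle is just past the edge, and let it tip and drop inside. Leave everything else on the cabinet and the bench where it is.

Things in the scene. Friction and masses are not known exactly. Their poses are not given: they have to be found in the camera images.
- cabinet: Fixed hollow grey steel drop cabinet, 320 (x) by 420 (y) by 165 mm high; origin at the centre of its underside, x from the robot side to the far side, z up. Its flat 4 mm top is the deck; the deck in front of the slot runs from x = -160 to 60. A thin cheek, 25 mm high, stands at each end of the slot (x = 70 to 122, |y| = 90 to 94). A lock and key stand 45 mm out of its front at y = -145, z = 90.
- slot (a point): Centre of the slot's mouth, at deck height (cabinet x = 91, y = 0), cabinet axes. The slot is 62 mm wide (x = 60 to 122) and 180 mm long (y = -90 to 90), over an empty space 157 mm high; a back stop 35 mm high stands along its far edge. Laid flat, the drive is too big to go through.
- lip (a point): Middle of the slot's robot-side edge, at deck height (cabinet x = 60, y = 0), cabinet axes: the drive tips over this straight edge (along y). It tips and falls in by itself once its centre is 5 to 18 mm past the edge and the pusher is drawn back (a finger still pressing may hold it up). Shoved hard against the back stop it jams; pushed end-on it bridges the slot.
- drive_center (a point): Centre (half-way up) of the loose portable hard drive, a flat metal case with black ends, 78 (its x) by 140 (its y, the long way) by 15 mm thick (z), about 0.25 kg. It starts flat on the deck in front of the slot, its y axis up to 1 rad off the slot's length. It slides on the deck when pushed at its sides.
- battery_door: Bone-white remote-control battery door, 70 by 44 by 6 mm, loose on the deck beside the slot's +y end; origin at the centre of its underside. Leave alone.
- transformer: Squat black transformer, foot 56 by 84 mm, 50 mm high, loose on the deck beside the slot's -y end; origin at the centre of its underside. Leave alone.
- pump: Silver desoldering pump, 215 mm long, 25 mm high, lying on the bench to the robot's left; origin under its middle. Leave alone.
- hex_driver: Hex driver with a cobalt anodised handle, 185 mm long, 22 mm high, lying on the bench on the left; origin under its middle. Leave alone.
- lnb: Dish receiver head (LNB), 130 mm long, 60 mm high, on the bench on the left; origin under its middle. Leave alone.
- multimeter: Black multimeter, 150 by 75 by 43 mm, on the bench on the right; origin at the centre of its underside. Leave alone.
- remote: Black remote control, 170 by 46 by 21 mm, on the bench on the right; origin at the centre of its underside. Leave alone.
- solder_reel: Solder reel standing on its flange, 64 mm across, 50 mm high, on the bench on the right; origin at the centre of its underside. Leave alone.
There are look-alikes about, which are no part of the job. Of the things like the part that bears drive_center, leave any that is turquoise; of the rest the larger one is meant.

How it is judged:
At the end, for the whole second after the job is handed in: The hard drive is inside the drop cabinet, its centre at least 70 mm below the deck and within the cabinet's walls, and has come to rest (z of drive_center in the frame of cabinet between 0 and 0.095 m and x of drive_center in the frame of cabinet between -0.156 and 0.156 m and y of drive_center in the frame of cabinet between -0.206 and 0.206 m and linear speed of drive below 0.03 m/s); the robot touches nothing.
It fails at once if another thing on the cabinet or on the bench is moved by more than 30 mm (distance of any of battery_door, transformer, pump, hex_driver, lnb, multimeter, remote, solder_reel from where it was at the start of the episode above 0.03 m).
It also fails if it takes over 61 s, if anything falls off the work surface, if the arm or the gripper's body presses on something with over 40 N, if the wrist force passes 120 N, or if a joint passes its speed limit or range.

## Working session

There is one attempt and no reset: what is moved stays moved. The work goes in short steps, Python scripts to look and compute and a tool call to move; the robot and the scene stay as the last step left them, time stands still between calls to the robot, and variables do not carry over. Pictures are saved under pics/ and viewed, at most 10 in all, crops included, and the job is handed in when it is done.

Besides the shell and the picture viewer there is one more tool, called after "Call:" by a JSON object that holds its "fn" and its "kwargs", one argument or row to a line. move_arm: Moves the arm, as the interface text tells. Shifts and turns lie within -1 to 1; 1 stands for 0.1 m of shift or pi rad of turn. Its arguments: {"type":"object","properties":{"motion":{"type":"array"},"fingers":{"type":"number"},"newtons":{"type":"number"}},"required":["motion"]}

```bash
mkdir -p pics; cat > h.py <<'E'
import numpy as np, cv2
from cell import robot
def cam(n):
    c=robot.read_camera(n); c['f']=200/np.tan(np.radians(c['vfov']/2)); return c
def pts(c):
    z=c['range_z']; v,u=np.mgrid[0:400,0:640]
    P=np.stack([(u-c['cx'])*z/c['f'],-(v-c['cy'])*z/c['f'],-z,np.ones_like(z)],-1)
    return (P@np.array(c['extrinsics']).T)[...,:3]
def save(n,im): cv2.imwrite('pics/'+n,cv2.cvtColor(im,cv2.COLOR_RGB2BGR))
E
python3 - <<'E'
from h import *
for n in('top','side'):
    c=cam(n); save(n+'1.png',c['image']); print(n,{k:v for k,v in c.items() if k not in('image','range_z')}); np.savez(n+'.npz',im=c['image'],P=pts(c),z=c['range_z'])
print(robot.observe())
E
```

```text
top {'vfov': 53.67169115425038, 'cx': 322.7288224920268, 'cy': 198.83064525615336, 'extrinsics': array([[-0.01211746,  0.99872587, -0.04898775,  0.46089763],
       [-0.99987748, -0.01258784, -0.00930485,  0.01483112],
       [-0.00990965,  0.04886899,  0.99875604,  1.45608315],
       [ 0.        ,  0.        ,  0.        ,  1.        ]]), 'f': np.float64(395.3179682034308)}
side {'vfov': 43.32369064684722, 'cx': 314.8078454028086, 'cy': 210.584094847834, 'extrinsics': array([[-0.98243874,  0.11128262, -0.14976746,  0.28917108],
       [-0.18592456, -0.65136382,  0.7356339 ,  1.21488858],
       [-0.01568984,  0.75056069,  0.66061522,  1.1981469 ],
       [ 0.        ,  0.        ,  0.        ,  1.        ]]), 'f': np.float64(503.55363590868893)}
{'time': 0.1, 'qpos': array([-1.47897925e+00,  3.42633231e-01,  1.52487157e+00, -3.44983814e-05,
        1.27537804e+00, -1.46014494e-01]), 'qvel': array([-0.00119854, -0.00077719, -0.00168646, -0.0002746 ,  0.00027113,
       -0.00178878]), 'joint_efforts': array([ 1.72275155e-03, -4.32004631e+01, -2.44693655e+01,  7.18314364e-02,
        5.25761582e-02, -4.81851896e-05]), 'tool_pos': array([ 0.12365759, -0.5098577 ,  0.20564218]), 'tool_rot': array([-3.14031140e+00, -1.55076952e-04,  2.37841531e-01]), 'contact_force': array([-0.04810401,  0.25251137, -0.51996019]), 'torque': array([-0.09708992,  0.02196451, -0.01424087]), 'grip_force': 0.0, 'opening': 0.09170449134261019}
```

View pics/top1.png

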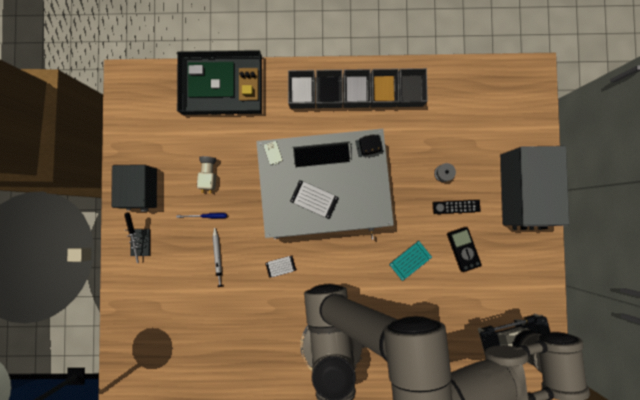

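View pics/side1.png

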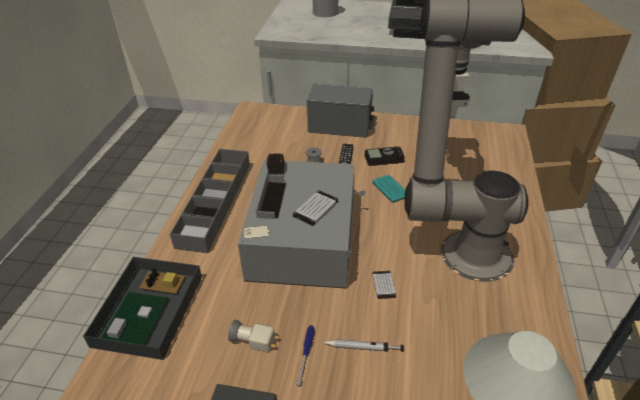

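Candidates for the drive in the top view are the finned silver case with black ends on the deck (315,199), a smaller silver one on the bench (281,266), and a turquoise one on the bench (410,261). By the description I choose the one on the deck, at about (317,207) in the side view. The slot's mouth is at about (321,154) in the top view.

```bash
python3 - <<'E'
from h import *
T=np.load('top.npz');S=np.load('side.npz')
P=T['P'];im=T['im']
save('crop1.png',cv2.resize(im[115:250,240:410],None,fx=4.4,fy=4.4,interpolation=cv2.INTER_CUBIC))
# deck plane and outline
reg=np.zeros((400,640),bool);reg[110:260,240:420]=1
m=reg&(P[...,2]>.15)&(P[...,2]<.175)
for nm,Q in(('top',P),('side',S['P'])):
    k=(Q[...,2]>.14)&(Q[...,2]<.2)&(Q[...,0]>.3)&(Q[...,0]<.75)&(abs(Q[...,1])<.3)
    h=np.histogram(Q[k][:,2],np.arange(.14,.2,.003));print(nm,h[0])
    deck=k&(abs(Q[...,2]-.165)<.005)
    r=cv2.minAreaRect(Q[deck][:,:2].astype(np.float32));print('deck',np.median(Q[deck][:,2]),r)
    d=k&(Q[...,2]>.172)&(Q[...,2]<.19)
    n,l,st,ce=cv2.connectedComponentsWithStats(d.astype(np.uint8))
    for i in range(1,n):
        if st[i,4]>25:
            q=Q[l==i]; print(st[i],np.median(q[:,2]),cv2.minAreaRect(q[:,:2].astype(np.float32)),q[:,:2].mean(0))
    s=(Q[...,2]<.05)&(Q[...,0]>.4)&(Q[...,0]<.75)&(abs(Q[...,1])<.25)
    n,l,st,ce=cv2.connectedComponentsWithStats(s.astype(np.uint8))
    for i in range(1,n):
        if 60<st[i,4]<4000: q=Q[l==i];print('low',st[i],np.median(q[:,2]),cv2.minAreaRect(q[:,:2].astype(np.float32)))
E
```

```text
top [   7   12   17    6    0    7  256 1785 4029 2826  791  139  242  468
  303   67   27   34   26]
deck 0.1658458398794327 ((0.5788935422897339, 0.022585734724998474), (0.32069212198257446, 0.42068466544151306), 4.877444267272949)
[265 141  12  17  71] 0.17359662841952983 ((0.6889163851737976, 0.1957213431596756), (0.03625244274735451, 0.05385410413146019), 89.27334594726562) [0.68978677 0.19385883]
[ 289  180   49   39 1035] 0.18076746590778114 ((0.5240230560302734, 0.05907311290502548), (0.14394111931324005, 0.08127173781394958), 65.30146789550781) [0.52451621 0.05645472]
low [ 372  140   28   95 1060] 0.0009554516837916305 ((0.574355959892273, -0.20245173573493958), (0.09900949895381927, 0.3486383259296417), 89.12515258789062)
low [ 294  144   56   23 1005] 0.005189229157525288 ((0.6949376463890076, 0.03204610198736191), (0.06908198446035385, 0.20145174860954285), 4.6962199211120605)
low [292 228  79   8 273] 0.0009053284976039411 ((0.4115917682647705, -0.0006360113620758057), (0.02245090901851654, 0.2867108881473541), 0.173724964261055)
side [  80  107   88   80   97   99  597
[... 151 characters left out ...]
, 0.4298904240131378), 4.889993667602539)
[256 166  28  51 290] 0.1814456167784081 ((0.679084300994873, 0.006761610507965088), (0.05774994567036629, 0.24661999940872192), 6.2247419357299805) [ 0.68382263 -0.00254822]
[292 190  46  35 791] 0.1788148192505945 ((0.5237663388252258, 0.056047528982162476), (0.14504437148571014, 0.08229820430278778), 66.402099609375) [0.52375336 0.06163999]
low [260 186  25  32 493] 0.006989903701804856 ((0.7173857688903809, -0.11097880452871323), (0.06476467847824097, 0.1405651718378067), 0.20888522267341614)
low [ 234  194  129  104 2228] 0.0037680046579570137 ((0.5748458504676819, 0.005689144134521484), (0.4884420335292816, 0.349605917930603), 89.9961166381836)
```

View pics/crop1.png

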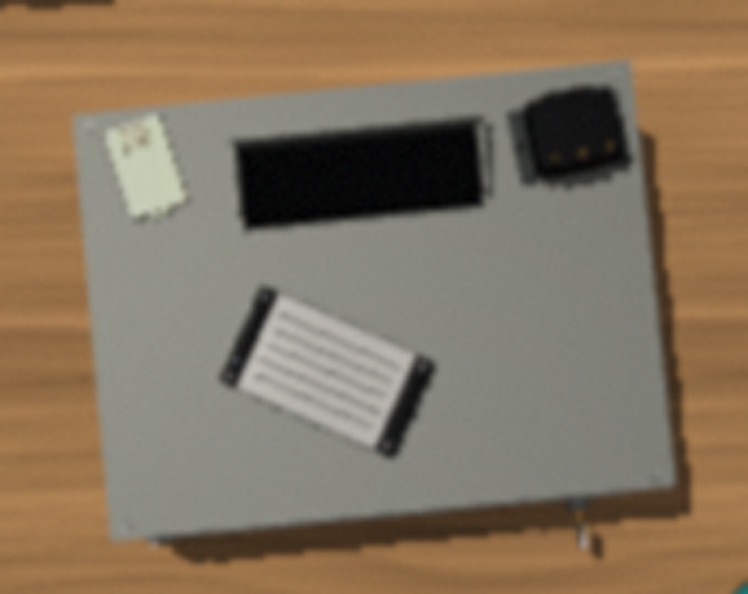

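The crop shows a silver finned drive with black ends, corners at about (265,290), (432,360), (388,455) and (225,380). The slot lies above it, the battery door is at left (145,165), and the transformer is at right (575,130). Both views agree:
- **Cabinet:** (0.579, 0.022), yaw 4.9°, deck at 0.165.
- **Drive:** (0.524, 0.0575), long axis at 65.8°, top at 0.180, about 143 × 81 mm.

I'll grasp it across its width, turn it and set it near the lip, then push it with the open fingers.

Call:
{"fn": "move_arm", "kwargs": {
  "motion": [
    [0,0,-0.6,0,0,0],
    [0,0,-0.7,0,0,0],
    [0.5,-0.43,-0.7,0,0,0],
    [1,-0.87,-0.7,0,0,0],
    [1,-0.87,-0.7,0,0,0]
  ],
  "fingers": 1
}}

```text
time: 0.72
tool_pos: [0.2019, -0.3991, 0.276]
tool_rot: [-3.141, -0.001, 0.241]
contact_force: [-0.1, -0.8, 0.5]
opening: 0.0916
grip_force: 0.0
```

Call:
{"fn": "move_arm", "kwargs": {
  "motion": [
    [0.5,-0.43,0,0,0,0],
    [1,-0.87,0,0,0,0],
    [1,-0.87,0,0,0,0]
  ]
}}

```text
time: 1.1
tool_pos: [0.2783, -0.2918, 0.276]
tool_rot: [-3.141, -0.0, 0.242]
contact_force: [0.7, -0.1, 0.8]
opening: 0.0919
grip_force: 0.0
```

Call:
{"fn": "move_arm", "kwargs": {
  "motion": [
    [0.5,-0.43,0,0,0,0],
    [1,-0.87,0,0,0,0],
    [1,-0.87,0,0,0,0]
  ]
}}

```text
time: 1.48
tool_pos: [0.3551, -0.1841, 0.2759]
tool_rot: [-3.141, 0.0, 0.242]
contact_force: [0.5, -0.0, -0.9]
opening: 0.0915
grip_force: 0.0
```

Call:
{"fn": "move_arm", "kwargs": {
  "motion": [
    [0.5,-0.43,0,0,0,0],
    [1,-0.87,0,0,0,0],
    [1,-0.87,0,0,0,0]
  ]
}}

```text
time: 1.85
tool_pos: [0.4319, -0.0766, 0.2756]
tool_rot: [-3.141, 0.001, 0.241]
contact_force: [-0.1, -0.3, 0.3]
opening: 0.0919
grip_force: 0.0
```

Call:
{"fn": "move_arm", "kwargs": {
  "motion": [
    [0.5,-0.43,0,0,0,0],
    [1,-0.87,0,0,0,-0.1],
    [1,-0.87,0,0,0,-0.2],
    [1,-0.87,0,0,0,-0.29],
    [1,-0.87,0,0,0,-0.29],
    [1,-0.87,0,0,0,-0.29]
  ]
}}

```text
time: 2.6
tool_pos: [0.5074, 0.0277, 0.2756]
tool_rot: [-3.141, 0.001, 1.152]
contact_force: [-0.4, -0.9, -0.3]
opening: 0.0919
grip_force: 0.0
```

Call:
{"fn": "move_arm", "kwargs": {
  "motion": [
    [0.34,0.03,0.3,0,0,0],
    [0.34,0.03,0.6,0,0,0],
    [0.34,0.03,0.85,0,0,0],
    [0.34,0.03,0.85,0,0,0],
    [0.34,0.03,0.92,0,0,0],
    [0.34,0.03,0.96,0,0,0],
    [0.34,0.03,0.96,0,0,0]
  ]
}}

```text
time: 3.48
tool_pos: [0.5239, 0.0599, 0.1805]
tool_rot: [3.141, -0.0, 1.149]
contact_force: [-0.1, -0.1, 0.3]
opening: 0.0923
grip_force: 0.0
```

```bash
python3 - <<'E'
from h import *
c=cam('side'); save('s2.png',cv2.resize(c['image'][120:280,220:400],None,fx=3.7,fy=3.7,interpolation=cv2.INTER_CUBIC)); print(robot.observe()['tool_pos'])
E
```

```text
[0.52397789 0.06000541 0.18057815]
```

View pics/s2.png

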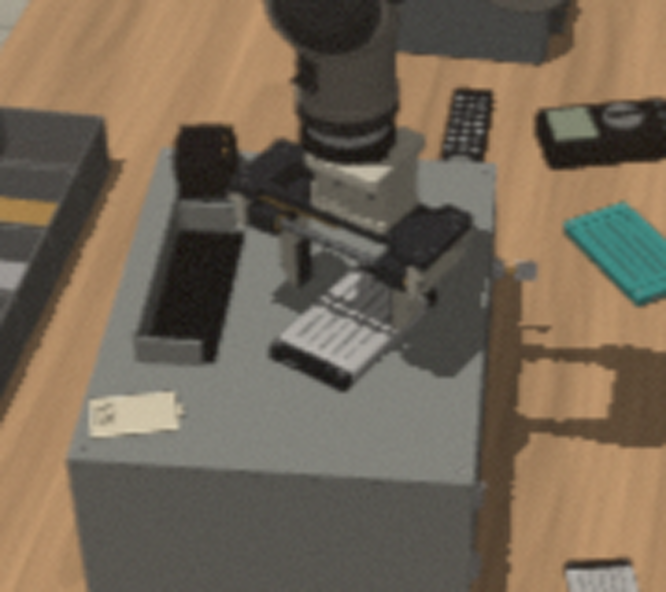

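The picture shows the fingers straddling the drive's width, with tips at about (297,275) and (407,320). Next I go down and grip.

Call:
{"fn": "move_arm", "kwargs": {
  "motion": [
    [0,0,0.05,0,0,0],
    [0,0,0.11,0,0,0],
    [0,0,0.11,0,0,0]
  ]
}}

```text
time: 3.9
tool_pos: [0.5234, 0.0602, 0.1685]
tool_rot: [-3.14, 0.001, 1.149]
contact_force: [0.3, 0.1, 0.2]
opening: 0.0921
grip_force: 0.0
```

Call:
{"fn": "move_arm", "kwargs": {
  "motion": [
    [0,0,0,0,0,0],
    [0,0,0,0,0,0],
    [0,0,0,0,0,0],
    [0,0,0,0,0,0],
    [0,0,0,0,0,0],
    [0,0,0,0,0,0]
  ],
  "fingers": -1,
  "newtons": 15
}}

```text
time: 4.65
tool_pos: [0.5238, 0.0601, 0.1692]
tool_rot: [3.142, 0.0, 1.149]
contact_force: [0.3, 0.1, 0.5]
opening: 0.0364
grip_force: 0.0
```

```bash
python3 - <<'E'
from h import *
c=cam('side'); save('s3.png',cv2.resize(c['image'][120:280,220:400],None,fx=3.7,fy=3.7,interpolation=cv2.INTER_CUBIC)); o=robot.observe();print(o['tool_pos'],o['opening'],o['grip_force'],o['contact_force'])
E
```

```text
[0.52378375 0.06008365 0.16917293] 0.032815909054534735 0.0 [ 0.29019035 -0.24664661 -0.24923189]
```

View pics/s3.png

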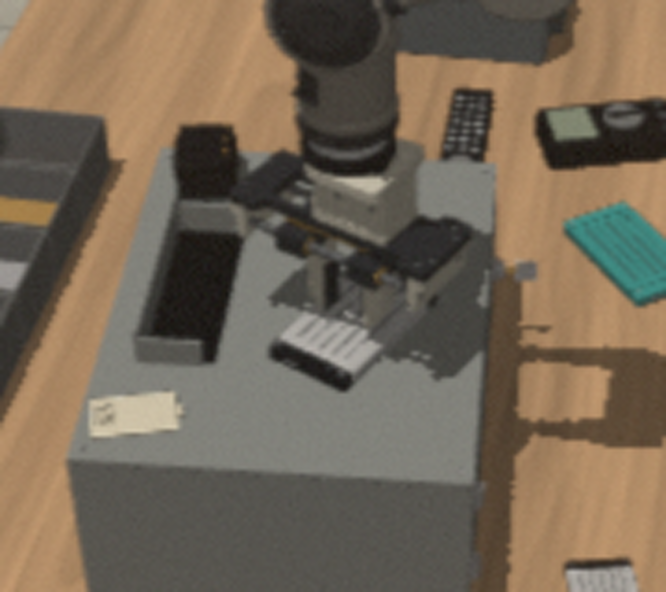

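The drive has not moved: the fingers closed just over its top, with no force. It looks as if the tips sit higher than the TCP when the fingers are open. I'll reopen and measure the tip height.

Call:
{"fn": "move_arm", "kwargs": {
  "motion": [
    [0,0,0,0,0,0],
    [0,0,0,0,0,0],
    [0,0,0,0,0,0],
    [0,0,0,0,0,0],
    [0,0,0,0,0,0],
    [0,0,0,0,0,0]
  ],
  "fingers": 1
}}

```text
time: 5.45
tool_pos: [0.5238, 0.0601, 0.1692]
tool_rot: [3.142, 0.0, 1.149]
contact_force: [-0.4, -0.1, 0.4]
opening: 0.0876
grip_force: 0.0
```

```bash
python3 - <<'E'
from h import *
o=robot.observe();print(o['tool_pos'],o['opening'])
c=cam('side');P=pts(c);t=o['tool_pos'];psi=1.149
ex=np.array([np.cos(psi),np.sin(psi)]);ey=np.array([np.sin(psi),-np.cos(psi)])
d=P[...,:2]-t[:2];a=d@ex;b=d@ey
for s in(1,-1):
    k=(abs(a)<.016)&(s*b>.040)&(s*b<.07)&(P[...,2]>.16)&(P[...,2]<.24)
    print(s,k.sum(),np.histogram(P[k][:,2],np.arange(.16,.24,.005))[0]); 
    for i in np.argsort(P[k][:,2])[:60:3]: print(np.round([a[k][i],b[k][i],P[k][i,2]],3),end=' ')
    print()
m=(abs(a)<.1)&(abs(b)<.043)&(P[...,2]>.173)&(P[...,2]<.19);q=P[m]
print(cv2.minAreaRect(q[:,:2].astype(np.float32)))
save('s4.png',cv2.resize(c['image'][170:230,270:350],None,fx=9,fy=9,interpolation=cv2.INTER_CUBIC))
E
```

```text
[0.52382419 0.06010012 0.16918448] 0.08759325880502955
1 142 [22 14  1  3  0  3  5  7 13 10  9 16 10 12 10]
[-0.01   0.061  0.161] [-0.003  0.06   0.162] [0.009 0.059 0.163] [-0.013  0.059  0.163] [0.011 0.069 0.163] [-0.005  0.061  0.164] [-0.014  0.056  0.164] [-0.008  0.064  0.164] [-0.009  0.06   0.166] [-0.015  0.057  0.167] [0.01  0.05  0.167] [0.002 0.064 0.168] [0.    0.065 0.17 ] [0.    0.041 0.177] [-0.007  0.046  0.19 ] [0.013 0.051 0.194] [-0.006  0.045  0.196] [0.012 0.043 0.197] [0.013 0.047 0.199] [0.007 0.043 0.201] 
-1 129 [41 27  0  0  0  0  3  5  7  8  9  9 10  4  5]
[-0.001 -0.063  0.161] [ 0.015 -0.063  0.161] [ 0.009 -0.04   0.161] [-0.007 -0.048  0.162] [ 0.015 -0.041  0.162] [-0.001 -0.066  0.163] [ 0.002 -0.062  0.163] [ 0.006 -0.064  0.163] [-0.012 -0.059  0.163] [-0.008 -0.07   0.164] [-0.009 -0.065  0.164] [-0.006 -0.06   0.164] [ 0.003 -0.047  0.164] [ 0.009 -0.047  0.165] [-0.014 -0.066  0.165] [-0.011 -0.045  0.165] [ 0.015 -0.04   0.165] [-0.014 -0.043  0.166] [-0.003 -0.043  0.167] [-0.007 -0.059  0.167] 
((0.5233720541000366, 0.05597088858485222), (0.14548355340957642, 0.0809832215309143), 64.99870300292969)
```

View pics/s4.png

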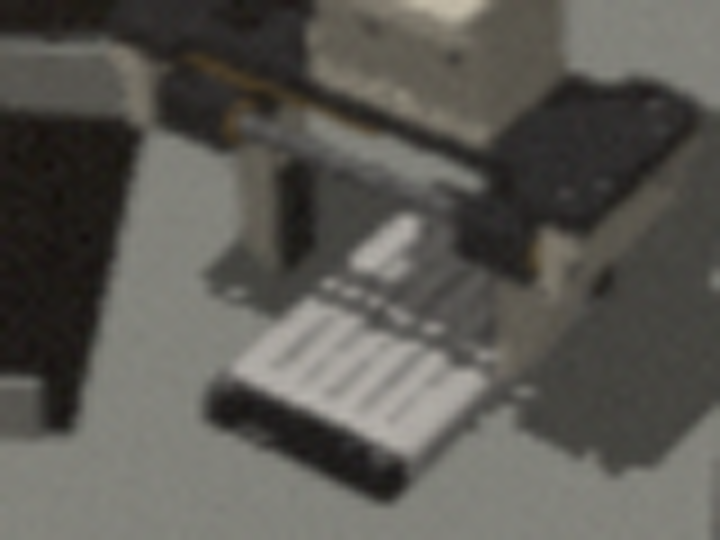

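The close-up shows finger tips at about (265,262) and (515,365), clearly above the deck. The range data puts the lowest finger points at about 0.19, so the real tips sit roughly 20 mm above the reported TCP. I'll go down in steps, watching the force.

Call:
{"fn": "move_arm", "kwargs": {
  "motion": [
    [0,0,0.04,0,0,0],
    [0,0,0.08,0,0,0],
    [0,0,0.11,0,0,0],
    [0,0,0.11,0,0,0]
  ]
}}

```text
time: 6.0
tool_pos: [0.5236, 0.0601, 0.1578]
tool_rot: [-3.141, 0.0, 1.149]
contact_force: [-0.2, -0.4, 0.4]
opening: 0.0916
grip_force: 0.0
```

```bash
python3 - <<'E'
from h import *
o=robot.observe();print(o['tool_pos'],o['opening'],o['contact_force'],robot.pinch_z)
c=cam('side');P=pts(c);t=o['tool_pos'];psi=1.149
ex=np.array([np.cos(psi),np.sin(psi)]);ey=np.array([np.sin(psi),-np.cos(psi)])
d=P[...,:2]-t[:2];a=d@ex;b=d@ey
for s in(1,-1):
    k=(abs(a)<.014)&(s*b>.043)&(s*b<.062)&(P[...,2]>.169)&(P[...,2]<.22)
    print(s,np.sort(np.round(P[k][:,2],3))[:14])
E
```

```text
[0.52359875 0.06009798 0.15782589] 0.09161686962936265 [-0.17075239 -0.42731374  0.42610365] 0.0188
1 [0.178 0.179 0.179 0.18  0.18  0.181 0.182 0.182 0.182 0.183 0.184 0.186
 0.188 0.188]
-1 [0.18  0.18  0.183 0.187 0.187 0.188 0.189 0.189 0.191 0.192 0.192 0.193
 0.193 0.194]
```

Call:
{"fn": "move_arm", "kwargs": {
  "motion": [
    [0,0,0.03,0,0,0],
    [0,0,0.06,0,0,0],
    [0,0,0.07,0,0,0],
    [0,0,0.07,0,0,0]
  ]
}}

```text
time: 6.55
tool_pos: [0.5238, 0.0601, 0.1511]
tool_rot: [-3.141, 0.0, 1.149]
contact_force: [0.6, 0.4, 0.2]
opening: 0.0918
grip_force: 0.0
```

Call:
{"fn": "move_arm", "kwargs": {
  "motion": [
    [0,0,0,0,0,0],
    [0,0,0,0,0,0],
    [0,0,0,0,0,0],
    [0,0,0,0,0,0]
  ],
  "fingers": -1,
  "newtons": 15
}}

```text
time: 7.05
tool_pos: [0.5239, 0.0601, 0.1513]
tool_rot: [3.141, -0.0, 1.149]
contact_force: [0.3, -0.4, 0.5]
opening: 0.0776
grip_force: 15.0
```

Gripped at 77.6 mm and 15 N. Next I lift a little, turn it square, carry it to the lip and lower it.

Call:
{"fn": "move_arm", "kwargs": {
  "motion": [
    [0,0,-0.06,0,0,0],
    [0,0,-0.12,0,0,0],
    [0.03,0.25,-0.12,0,0,-0.04],
    [0.06,0.5,-0.12,0,0,-0.08],
    [0.09,0.75,-0.12,0,0,-0.12],
    [0.115,1.0,-0.12,0,0,-0.161],
    [0.115,1.0,-0.12,0,0,-0.161],
    [0.115,1.0,-0.12,0,0,-0.161]
  ]
}}

```text
time: 8.05
tool_pos: [0.619, 0.0299, 0.163]
tool_rot: [-3.14, -0.0, 1.653]
contact_force: [-0.2, 0.2, -2.3]
opening: 0.0778
grip_force: 15.0
```

```bash
cat > m.py <<'E'
from h import *
import sys
o=robot.observe();print(o['tool_pos'],o['tool_rot'],o['opening'],o['contact_force'])
w=np.radians(4.88);C=np.array([.5787,.0218]);R=np.array([[np.cos(w),-np.sin(w)],[np.sin(w),np.cos(w)]])
print('tcp cab',(o['tool_pos'][:2]-C)@R)
c=cam('side')
if len(sys.argv)>1: save(sys.argv[1],cv2.resize(c['image'][120:280,220:400],None,fx=3.7,fy=3.7,interpolation=cv2.INTER_CUBIC))
for n in('side','top'):
    c=cam(n);P=pts(c);q=(P[...,:2]-C)@R;z=P[...,2]
    k=(z>.174)&(z<.20)&(q[...,0]>-.1)&(q[...,0]<.115)&(abs(q[...,1])<.088)
    if k.sum()>20:
        b=q[k];print(n,k.sum(),b.min(0),b.max(0),np.median(z[k]),cv2.minAreaRect(b.astype(np.float32)))
E
python3 m.py
```

```text
[0.61895175 0.02985859 0.1629747 ] [-3.14029183e+00 -2.84408150e-04  1.65288764e+00] 0.07780450939711574 [-0.1990278   0.16009851 -2.32431846]
tcp cab [0.04079138 0.0046052 ]
side 709 [-0.01277799 -0.08767612] [0.11212983 0.08791555] 0.19073485608717822 ((0.04690040275454521, 0.002821318805217743), (0.17517304420471191, 0.11992594599723816), 86.4786148071289)
top 111 [-0.0023052  -0.08779463] [0.08143221 0.07006184] 0.1922175480563899 ((0.04234972596168518, -0.010813884437084198), (0.15817661583423615, 0.08161221444606781), 87.17463684082031)
```

Call:
{"fn": "move_arm", "kwargs": {
  "motion": [
    [0,0,0.05,0,0,0],
    [0,0,0.1,0,0,0],
    [0,0,0.12,0,0,0],
    [0,0,0.12,0,0,0]
  ]
}}

```text
time: 8.7
tool_pos: [0.6196, 0.0297, 0.1513]
tool_rot: [-3.141, 0.0, 1.655]
contact_force: [-0.7, 0.2, -0.5]
opening: 0.0776
grip_force: 15.0
```

Call:
{"fn": "move_arm", "kwargs": {
  "motion": [
    [0,0,0,0,0,0],
    [0,0,0,0,0,0],
    [0,0,0,0,0,0],
    [0,0,0,0,0,0],
    [0,0,-0.2,0,0,0],
    [0,0,-0.5,0,0,0],
    [0,0,-1,0,0,0],
    [0,-0.85,-1,0,0,0],
    [0,-0.85,-1,0,0,0],
    [0,-0.85,-1,0,0,0]
  ],
  "fingers": 1
}}

```text
time: 9.95
tool_pos: [0.5342, 0.0225, 0.252]
tool_rot: [3.141, 0.0, 1.654]
contact_force: [-0.1, 0.0, -0.0]
opening: 0.0921
grip_force: 0.0
```

Call:
{"fn": "move_arm", "kwargs": {
  "motion": [
    [0,0,0,0,0,0.1],
    [0,0,0,0,0,0.2],
    [0,0,0,0,0,0.3],
    [0,0,0,0,0,0.4],
    [0,0,0,0,0,0.5],
    [0,0,0,0,0,0.5],
    [0,0,0,0,0,0.5],
    [0,0,0,0,0,0.5],
    [0,0,0,0,0,0.5],
    [0,0,0,0,0,0.5],
    [0,0,0,0,0,0.5]
  ]
}}

```text
time: 11.32
tool_pos: [0.5356, 0.0225, 0.251]
tool_rot: [3.142, -0.0, 0.085]
contact_force: [0.1, 0.8, -0.2]
opening: 0.0919
grip_force: 0.0
```

```bash
python3 m.py
```

```text
[0.53557787 0.02251115 0.25103031] [ 3.14152267e+00 -4.18355487e-05  8.53232317e-02] 0.09186535859393868 [ 0.09492863  0.81472111 -0.24145931]
tcp cab [-0.04290532  0.00437693]
side 715 [ 0.00342752 -0.08778577] [0.11384976 0.08794731] 0.1789652340827319 ((0.05830393359065056, -0.00026954710483551025), (0.109735868871212, 0.1755894422531128), 0.4435485005378723)
top 315 [ 0.02644929 -0.06961182] [0.08354084 0.06733894] 0.18095876898591 ((0.07498680055141449, -0.004383169114589691), (0.13955150544643402, 0.05366843566298485), 70.54955291748047)
```

The drive is square, with its rear edge at about cabinet x = 0.003, so its centre is about 0.042. It is centred in y to within 1 to 2 mm. Now I go down behind it and push with both fingers.

Call:
{"fn": "move_arm", "kwargs": {
  "motion": [
    [0,0.05,0.3,0,0,0],
    [0,0.05,0.6,0,0,0],
    [0,0.05,0.9,0,0,0],
    [0,0.05,0.96,0,0,0],
    [0,0.05,0.98,0,0,0],
    [0,0.05,0.98,0,0,0]
  ]
}}

```text
time: 12.22
tool_pos: [0.5362, 0.0175, 0.1543]
tool_rot: [3.141, -0.002, 0.084]
contact_force: [-0.2, 0.4, 0.3]
opening: 0.0919
grip_force: 0.0
```

Call:
{"fn": "move_arm", "kwargs": {
  "motion": [
    [0.1,0,0,0,0,0],
    [0.2,0,0,0,0,0],
    [0.28,0,0,0,0,0],
    [0.34,0,0,0,0,0],
    [0.39,0,0,0,0,0],
    [0.44,0,0,0,0,0],
    [0.49,0,0,0,0,0],
    [0.53,0,0,0,0,0],
    [0.53,0,0,0,0,0]
  ]
}}

```text
time: 13.35
tool_pos: [0.5889, 0.022, 0.1532]
tool_rot: [3.141, -0.001, 0.084]
contact_force: [-0.1, 0.5, -0.2]
opening: 0.0916
grip_force: 0.0
```

```bash
python3 m.py s5.png
```

```text
[0.58886527 0.02200312 0.1531839 ] [ 3.14147728e+00 -9.15167201e-04  8.38967999e-02] 0.09157283707471076 [-0.12752447  0.51791747 -0.20887564]
tcp cab [ 0.0101457  -0.00066237]
side 237 [ 0.00080741 -0.08789962] [0.11330383 0.08736489] 0.18231193924462485 ((0.053316857665777206, -0.003174819052219391), (0.11076167970895767, 0.1750662922859192), 3.2586750984191895)
```

View pics/s5.png

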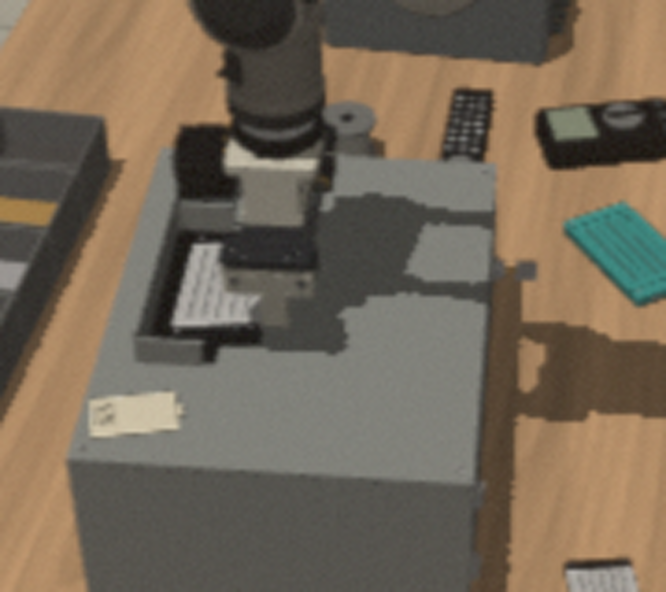

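The picture shows the drive, at about (205,290), reaching square over the slot, with the fingers behind it at (275,310). Its centre is about at the lip. I'll push 10 mm more, then draw back.

Call:
{"fn": "move_arm", "kwargs": {
  "motion": [
    [0.03,0,0,0,0,0],
    [0.06,0,0,0,0,0],
    [0.08,0,0,0,0,0],
    [0.1,0,0,0,0,0],
    [0.1,0,0,0,0,0]
  ]
}}

```text
time: 14.12
tool_pos: [0.5984, 0.0228, 0.1531]
tool_rot: [3.142, 0.0, 0.084]
contact_force: [0.1, -0.1, 0.4]
opening: 0.0921
grip_force: 0.0
```

Call:
{"fn": "move_arm", "kwargs": {
  "motion": [
    [-0.2,0,0,0,0,0],
    [-0.5,0,0,0,0,0],
    [-0.6,0,0,0,0,0],
    [-0.6,0,0,0,0,0],
    [-0.6,0,0,0,0,0],
    [-0.6,0,0,0,0,0]
  ]
}}

```text
time: 14.88
tool_pos: [0.5391, 0.0178, 0.1531]
tool_rot: [3.141, -0.0, 0.084]
contact_force: [-0.7, 0.0, -0.6]
opening: 0.0917
grip_force: 0.0
```

```bash
python3 m.py s6.png
```

```text
[0.53912804 0.01780788 0.15307946] [ 3.14149049e+00 -3.01756593e-04  8.39576674e-02] 0.09174306676398489 [-0.74880873  0.02677661 -0.55242277]
tcp cab [-0.03976812 -0.0006113 ]
side 39 [-0.0484853 -0.0879663] [0.1091932  0.08795167] 0.1877868441639794 ((0.03142688050866127, -0.0007749125361442566), (0.15792614221572876, 0.17546245455741882), 0.7962335348129272)
```

View pics/s6.png

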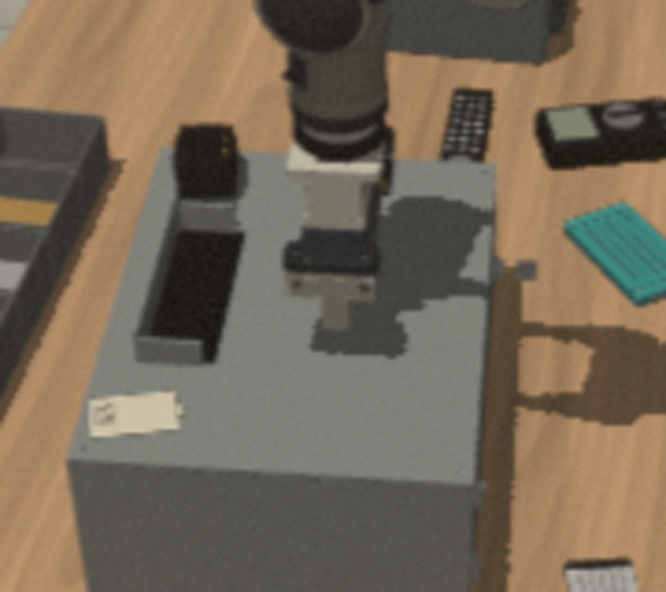

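The deck and the slot, at (195,290), are clear, so the drive has dropped in. I'll lift away and check the depth inside the slot.

Call:
{"fn": "move_arm", "kwargs": {
  "motion": [
    [0,0,-0.3,0,0,0],
    [0,0,-0.7,0,0,0],
    [-0.5,0,-1,0,0,0],
    [-0.5,0,-1,0,0,0],
    [-0.5,0,-1,0,0,0],
    [-0.5,0,-1,0,0,0],
    [-0.5,0,-1,0,0,0],
    [-0.5,0,-1,0,0,0]
  ]
}}

```text
time: 16.02
tool_pos: [0.4888, 0.0136, 0.2526]
tool_rot: [-3.141, 0.001, 0.084]
contact_force: [0.7, 0.2, -0.1]
opening: 0.0917
grip_force: 0.0
```

```bash
python3 - <<'E'
from h import *
w=np.radians(4.88);C=np.array([.5787,.0218]);R=np.array([[np.cos(w),-np.sin(w)],[np.sin(w),np.cos(w)]])
mx=[]
for n in('top','side'):
    P=pts(cam(n));q=(P[...,:2]-C)@R
    k=(q[...,0]>.065)&(q[...,0]<.117)&(abs(q[...,1])<.085)&(P[...,2]<.155)
    h=np.percentile(P[k][:,2],[5,50,95,100]);print(n,k.sum(),h);mx.append(h[2])
if max(mx)<.12: print(robot.hand_in())
E
```

```text
top 457 [0.00348987 0.01936348 0.02492284 0.03063656]
side 3 [0.01995366 0.02031323 0.02266772 0.02292933]
the job is handed in; nothing more can be done
None
```

The hard drive went through the slot and lies flat on the cabinet floor, its top about 20 mm above the cabinet's underside; no other object was touched, and the job was handed in at about 16 s with the arm clear.

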